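Hang the warning saddle and hold the inching key of a roller gluer

TASK

The glue rollers are about to be wiped clean: first hang the yellow saddle sign over the gluer's guard bar, anywhere between its two posts, and let go of it. Then draw the key out of the grey run lock, push it fully home in the yellow inching lock, wiggling it past the sticky pins, turn it a quarter turn clockwise to its stop, and finish still gripping the key and holding it turned against the return spring. Leave the red emergency stop and the boxes, glue bottle and tape alone.

Things in the scene. Friction and masses are not known exactly. Their poses are not given: they have to be found in the camera images.
- gluer: Blue bench-top roller gluer, fixed: base and side plates 260 deep, 400 wide, 187 high, with a grey drive cover on the outside of its +y side plate. Origin on the table, under its front edge at mid width; x points to its rear (away from the robot), y along its rollers, z up. The guard bar stands in front of and above it.
- bar_mid (a point): Middle of the gluer's steel guard bar, on its axis, 250 above the table; axes as the gluer's. The bar is 20 in diameter, level, along y, 388 long; a bent post 16 thick at each end leads down and back to the side plates. Below and before the bar is free space; behind it nothing but the posts is higher than 190.
- sign: Loose yellow saddle sign of rigid 4 sheet, 0.1 to 0.16 kg, standing like a tent, open below: 130 long (its y), 88 high, 67 wide over its feet. The flat fold on top is 36 wide outside, 28 inside; the sides go straight down to 30 below the top, then flare out. Origin at the middle of the foot line, z up; both ends alike. Grip it across x by the straight upper sides.
- sign_fold (a point): Centre of the flat top of the sign's fold, 88 above its origin. Hung on the bar it lies 14 above the bar's axis.
- console: Grey control station, fixed, 150 (x) x 330 (y) x 85 high; origin at the centre of its underside. On its top, all at x = 0: the emergency stop at y = +112 and two key locks at y = +5 and y = -95 (either lock may be at either place). The locks stand 8 above its top.
- key: Loose key, about 45 g (all sizes in mm), standing blade down in the run lock (grey plate, dark bezel); it draws straight up. Origin at the blade's axis on the underside of the shoulder, which is 26 (y) x 9 (x), 10 high. z up. Blade below it: 26 long, 4 thick (x), 10 wide (y), teeth on +y. Red head above the shoulder: 10 thick (x), 36 wide (y), from 10 to 44 above the origin.
- key_grip (a point): Centre of the key's red head, 27 above the key's origin; grip it here across the key's x.
- run_mouth (a point): Centre of the run lock's plug face, 93 above the table, where the key's shoulder rests at the start; axes as inch_mouth. This plug does not turn.
- inch_mouth (a point): Centre of the plug face of the inching lock (yellow plate and bezel), 93 above the table; z up, turns with the plug. Slot 12 long (y), 5.5 wide (x), 28 deep, with a 3 lead-in all round. The key enters with its x and y along these (teeth to +y); it is home when its shoulder lies on the face (key origin at this point).
- pin_top (a point): Tip of the upper of two sticky pins in the inching lock. They stand out 3.7 from the slot's +y end, 8 and 16 below the plug's face, and catch the key's teeth. A straight push jams on them (over 30 N); rocking the key 2 to 3 to and fro along y while lowering it bit by bit works it past with a few N.
- inch_plug (a joint): Turn of the inching lock's plug, rad: 0 at rest, grows clockwise seen from above, stop at 1.57 (a quarter turn). A spring turns it back: 0.05 N m at 0, 0.11 N m at the stop. The key has about 0.25 rad of play in slot and grip, so the hand turns that much more than the plug.
- estop (a joint): Travel of the red mushroom emergency stop, m: 0 out, 0.006 pressed. 40 in diameter, its top 38 above the console's top at y = +112 of the console. Leave it alone.
- box_low: Lower of two stacked finished blue gift boxes, 110 x 160 x 45; origin at the centre of its underside. Leave alone.
- box_high: Upper blue gift box, same size, standing on the lower one; origin at the centre of its underside. Leave alone.
- glue: White glue bottle with red cap, 56 in diameter, 130 high; origin at the centre of its underside. Leave alone.
- tape: Roll of amber tape lying flat on the upper box, 90 in diameter, 24 high; origin at the centre of its underside. Leave alone.
Not all that is in view belongs to the job. What is meant by the sign is not pink, and is the smaller of those in its own colour.

How it is judged:
On the way, in this order (a step that is already met when the one before it is completed fails the run):
1. the saddle sign straddles the gluer's guard bar between the posts, carried by the bar and let go (z of sign_fold in the frame of bar_mid between 0.006 and 0.022 m and x of sign_fold in the frame of bar_mid between -0.015 and 0.015 m and y of sign_fold in the frame of bar_mid between -0.13 and 0.13 m and angle between sign's own z axis and vertical below 0.4 rad and angle between the y axis of sign and the y axis of gluer, either way round below 0.4 rad and contact force between sign and gluer above 0.3 N and contact force between sign and the fingers below 0.1 N and linear speed of sign below 0.05 m/s), for 0.3 s.
2. the key is fully home in the inching lock, which is not yet turned (z of key in the frame of inch_mouth between -0.003 and 0.003 m and horizontal distance between key and inch_mouth below 0.004 m and angle between key's own z axis and vertical below 0.2 rad and value of joint inch_plug below 0.35 rad), for 0.1 s.
At the end, for the whole second after the job is handed in: The inching lock is held turned by more than 1.3 rad with the key home (shoulder within 3 mm of the plug's face, 4 mm sideways) and gripped (over 3 N); the sign hangs still on the bar, untouched, its fold within 15 mm of the bar's line and 130 mm of its middle (all of step 1 and value of joint inch_plug above 1.3 rad and contact force between key and the fingers above 3 N and z of key in the frame of inch_mouth between -0.003 and 0.003 m and horizontal distance between key and inch_mouth below 0.004 m and angle between key's own z axis and vertical below 0.2 rad); the arm keeps its last pose, push and grip.
It fails at once if the emergency stop is pressed by more than 3 mm (value of joint estop above 0.003 m).
It fails at once if the lower box is moved by more than 30 mm (distance of box_low from where it was at the start of the episode above 0.03 m).
It fails at once if the upper box is moved by more than 30 mm (distance of box_high from where it was at the start of the episode above 0.03 m).
It fails at once if the glue bottle is moved by more than 30 mm (distance of glue from where it was at the start of the episode above 0.03 m).
It fails at once if the tape roll is moved by more than 30 mm (distance of tape from where it was at the start of the episode above 0.03 m).
It also fails if it takes over 66 s, if anything falls off the work surface, if the arm or the gripper's body presses on something with over 40 N, if the wrist force passes 120 N, or if a joint passes its speed limit or range.

ROBOT

A 7-joint arm with a two-finger parallel gripper is mounted at the origin on the work surface. World frame = base frame: x ahead of the robot, y to its left, z up, the work surface at z = 0. Lengths are in m, angles in rad, forces in N, time in s.
With the tool pointing down it reaches from about 0.4 to 0.875 m from the base axis. Payload 19.3 kg.
Tool frame: the origin (TCP) lies at the very end of the fingers, on their centre line; the grasp point (between the pads) lies 19 mm behind it; z points along the fingers, y is the line along which they close (so a half turn about z gives the same grasp; the last joint's range is limited). The gripper opens to 85 mm and grips with 20 to 120 N. Pads are 22 mm wide; open, the fingers measure 114 mm over their backs; the gripper's body (76 mm by 85 mm) begins 54 mm behind the grasp point. The pads swing forward as they close: fully open they stand 13 mm farther back than shut.
Start: joints at [-1.254, 0.521, -0.036, 1.599, 0.021, 1.021, -0.113], TCP at [0.236, 0.579, 0.231] pointing down, gripper open.
Joint ranges: [-2.91, 2.91], [-0.3, 2.13], [-1.5, 1.42], [0.17, 2.43], [-1.26, 4.41], [0.16, 1.93], [-2.52, 2.52]. Speed limits (rad/s): [1.89, 1.89, 2.39, 2.39, 3.01, 3.01, 3.01].

INTERFACE

Orientations are given as [roll, pitch, yaw] about the fixed x, y, z axes, in that order (R = Rz(yaw) Ry(pitch) Rx(roll)).
In Python, from workcell import monitor, optics, job_done gives the robot as it stands.
- The arm moves only by the shell command python3 -m handwheel 'ROWS' [FORCE]. ROWS is JSON, a list of rows, each an object of numbers: "dx", "dy", "dz": the shift along the tool's x, y, z in cm; "wx", "wy", "wz": the turn, a rotation vector about the tool's x, y, z in rad; "claw": the opening in per cent of the stroke, from 0 (shut) to 100 (fully open). A call has 1 to 8 rows; each row shifts and turns the commanded pose from where the row before left it, along the tool's axes as they then stand; what a row does not reach is not made up. A row lasts 1/8 s, in which the tool goes at most 62.5 mm and 10.7 degrees, less where a joint would pass 70% of its speed; a pose out of reach is approached as far as the arm can. A call with a gripper value outside its range is refused whole. The fingers move at their own pace and stop on an object; FORCE is the grip in N (left out, the last holds). Time passes only in rows, so rows that do not move let the fingers close. It gives the time, the measured TCP pose, the force, the opening and the grip force at its end, in the units of the state.
- monitor.observe(): the state, without advancing time (a new reading comes with each control period).
- optics.grab_frame(name): name is "scene" or "top" or "wrist"; returns a dict with "frame" (384x512x3 uint8, blue, green, red), "fovy" (degrees; the focal length in pixels is half the picture's height over the tangent of half this angle, whatever the lens; pixels are square), "cx", "cy" (the principal point, pixels), "k1" (the pictures are not rectified: a ray, as slopes to the right and down, at radius r is drawn at 1 + k1 r^2 times it, then the intrinsics apply), "R" (3x3) and "t" (3): a world point X has camera coordinates R X + t. Camera axes: x right, y down, z forward; pixel columns grow to the right and rows downward; lengths in m; the calibration is good to about 2 mm. A picture is of the moment at which its call begins. There is no depth.
- job_done(): hands the job in; it is judged then, once.
Trained networks look in the newest picture that a camera, given by its name, has taken for a name from the list of things; names that differ only in an ending like _2 or _b are one class to them, and where a whole thing is asked for, a point or a joint stands for the part that bears it (a point fixed in the world has none). Each returns a list of dicts, best first, with "p" (0 to 1); they miss things now and then, are a little off and sometimes report something else, mostly with a low value. They report only what shows in the picture. A call takes as long as a camera call. They do not tell look-alikes from the thing itself.
- optics.masks_of(name, camera): "region" (384x512 bool, what is visible of it) and "rect" ([left, top, width, height] in pixels, round what is visible of it).
The state is a dict: "clock": time; "qpos": joint angles; "qd": joint speeds; "joint_efforts": joint torques, N m; "position": TCP position; "tool_rot": TCP orientation; "force": force on the tool from outside, world axes, zero at the start; "moment": the same for the moment, N m; "grip_width": finger opening in m; "finger_force": force on a finger pad.
Only numpy, scipy, OpenCV 4.12 (cv2) and the standard library are available. Lean on these libraries where they do the work, as an engineer would, in place of code of your own. Each camera call takes 0.05 s, during which the arm holds its last target. There are 200 camera calls.

## Working session

There is one attempt and no reset: what is moved stays moved. The work goes in short steps, Python scripts to look and compute and a shell command to move; the robot and the scene stay as the last step left them, time stands still between calls to the robot, and variables do not carry over. Pictures are saved under pics/ and viewed, at most 10 in all, crops included, and the job is handed in when it is done.

```bash
mkdir -p pics
cat > h.py <<'E'
import numpy as np, cv2
from workcell import monitor, optics, job_done
from scipy.spatial.transform import Rotation as Ro
def K(f):
    F=192/np.tan(np.radians(f['fovy'])/2); return F
def ray(f,u,v):
    F=K(f); d=np.array([(u-f['cx'])/F,(v-f['cy'])/F]); s=d.copy()
    for _ in range(20): s=d/(1+f['k1']*(s@s))
    R=np.array(f['R']); c=-R.T@np.array(f['t']); return c,R.T@np.array([s[0],s[1],1])
def atz(f,u,v,z):
    c,d=ray(f,u,v); return c+d*(z-c[2])/d[2]
def proj(f,X):
    p=np.array(f['R'])@np.array(X)+np.array(f['t']); s=p[:2]/p[2]; s=s*(1+f['k1']*(s@s)); return s*K(f)+[f['cx'],f['cy']]
def tri(fs,uvs):
    A=np.zeros((3,3));b=np.zeros(3)
    for f,(u,v) in zip(fs,uvs):
        c,d=ray(f,u,v); d/=np.linalg.norm(d); P=np.eye(3)-np.outer(d,d); A+=P;b+=P@c
    return np.linalg.solve(A,b)
def Rt(): return Ro.from_euler('xyz',monitor.observe()['tool_rot']).as_matrix()
E
python3 - <<'E'
from h import *
print(monitor.observe())
ims=[]
for c in ['scene','top']:
    f=optics.grab_frame(c); im=f['frame'].copy(); print(c,f['fovy'],f['k1'],-np.array(f['R']).T@f['t'])
    cv2.imwrite(f'pics/{c}0.png',cv2.resize(im,(800,600)))
    for n in ['gluer','sign','console','key','estop','inch_plug','box_high','glue','tape']:
        for m in optics.masks_of(n,c)[:3]: print(n,round(m['p'],2),m['rect'])
E
```

```text
{'clock': 0.0, 'qpos': array([-1.25421259,  0.52200708, -0.03632294,  1.59998626,  0.02121538,
        1.02108533, -0.11279752]), 'qd': array([ 0.0009252 , -0.00048828, -0.0018178 , -0.0020441 ,  0.00035576,
        0.00060697, -0.00090934]), 'joint_efforts': array([-3.24396433e-04, -9.27113700e+01,  1.97993405e+00, -3.69946718e+01,
        1.78400218e-02,  8.14510568e-03, -1.66910104e-05]), 'position': array([0.23567495, 0.57851427, 0.23073789]), 'tool_rot': array([-3.14049598e+00,  9.29015879e-05,  2.75480526e+00]), 'force': array([ 0.52294908,  0.01585738, -0.06024384]), 'moment': array([ 0.00462337, -0.02749172, -0.01837767]), 'finger_force': 0.0, 'grip_width': 0.0852733078955864}
scene 45.8212572172969 -0.08988810674568068 [ 1.20437895 -0.12512966  1.22999082]
gluer 0.75 [266.8, 188.4, 205.6, 187.8]
gluer 0.55 [167.0, 191.4, 13.7, 10.5]
gluer 0.25 [169.1, 270.7, 65.3, 46.4]
sign 0.87 [290.6, 165.7, 41.1, 32.0]
sign 0.81 [348.7, 154.7, 31.3, 42.3]
sign 0.69 [307.0, 102.1, 41.2, 63.8]
console 0.84 [115.7, 178.7, 113.5, 61.1]
console 0.47 [168.1, 270.4, 67.8, 47.3]
key 0.63 [163.8,
[... 160 characters left out ...]
97.7, 9.4, 8.7]
glue 0.64 [250.6, 197.5, 18.4, 33.9]
tape 0.7 [170.3, 272.1, 38.1, 34.8]
top 47.34661703643363 0.037194951941256445 [0.37850613 0.00695636 1.30958721]
gluer 0.92 [80.4, 12.2, 186.8, 128.4]
sign 0.75 [117.5, 196.2, 26.9, 48.1]
sign 0.59 [120.7, 256.0, 68.3, 63.0]
sign 0.56 [162.0, 212.0, 56.7, 26.8]
console 0.97 [281.6, 174.8, 121.7, 67.0]
console 0.46 [376.8, 210.1, 10.1, 12.4]
key 0.46 [339.1, 204.9, 14.0, 7.2]
key 0.39 [81.2, 15.8, 186.0, 126.2]
estop 0.49 [299.6, 199.1, 13.5, 19.2]
inch_plug 0.66 [373.0, 212.8, 11.2, 5.1]
box_high 0.71 [291.2, 90.5, 62.6, 47.4]
box_high 0.25 [246.3, 181.0, 19.2, 20.3]
glue 0.64 [245.4, 179.3, 19.3, 21.3]
tape 0.74 [317.2, 96.6, 30.2, 31.2]
```

View pics/scene0.png

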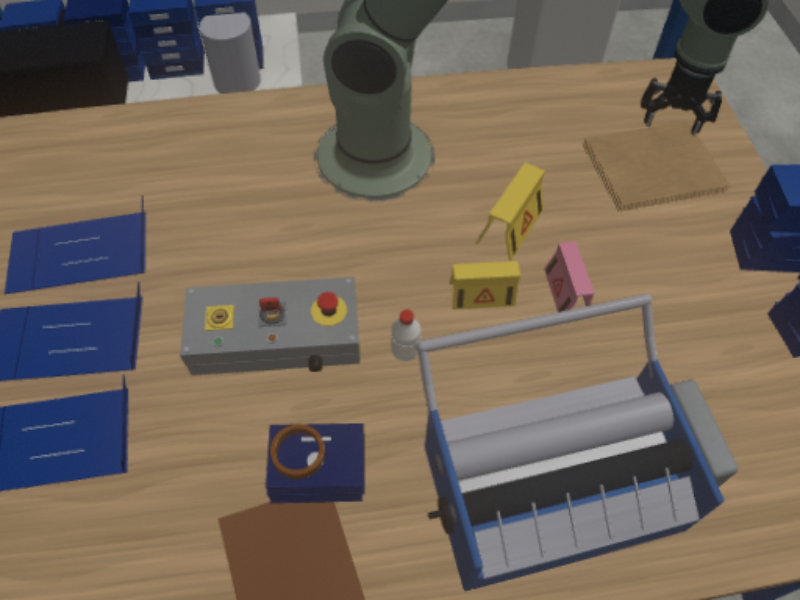

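View pics/top0.png

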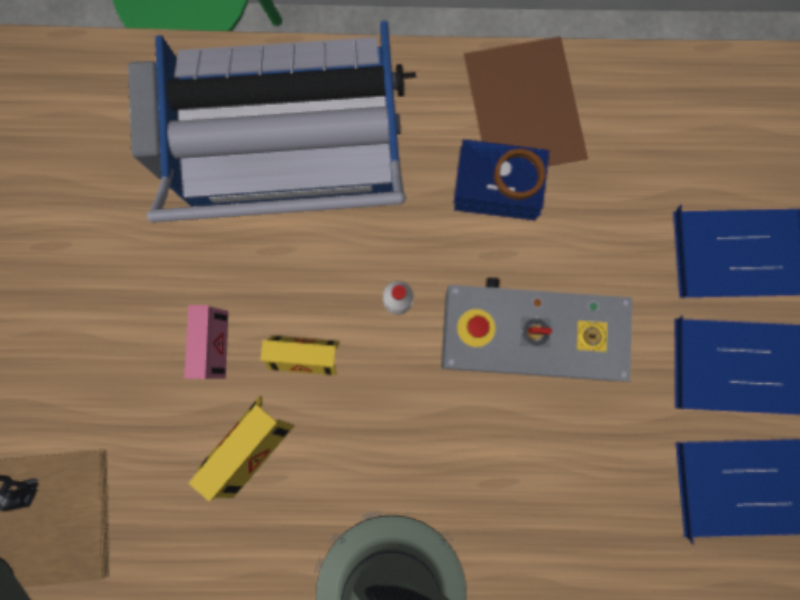

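Run:
```python
from h import *
T=optics.grab_frame('top');S=optics.grab_frame('scene'); s=512/800
def t(u,v,z): return atz(T,u*s,v*s,z).round(4)
print('bar',t(155,216,.25),t(400,200,.25))
print('fold ends', t(262,351,.088),t(337,353,.088))
print('key',t(538,330,.093+.044),'inch',t(593,336,.093),'estop',t(478,327,.123))
print('console corners',[t(*p,.085) for p in [(446,287),(632,297),(630,380),(444,367)]])
print('glue',t(399,293,.13))
print('2view bar',tri([T,S],[(155*s,216*s),(648*s,300*s)]),tri([T,S],[(400*s,200*s),(421*s,346*s)]))
print('2view estop',tri([T,S],[(478*s,327*s),(327*s,300*s)]),'inch',tri([T,S],[(593*s,336*s),(219*s,317*s)]))
hsv=cv2.cvtColor(T['frame'],cv2.COLOR_BGR2HSV)
m=cv2.inRange(hsv,(22,150,150),(35,255,255)); 
m2=np.zeros_like(m); m2[205:245,160:222]=m[205:245,160:222]
c=max(cv2.findContours(m2,0,1)[0],key=cv2.contourArea); r=cv2.minAreaRect(c); b=cv2.boxPoints(r)
print(r,[atz(T,*p,.088).round(4) for p in b], atz(T,*r[0],.088))
W=optics.grab_frame('wrist'); print(W['fovy'],Rt(),W['R']@Rt(), np.array(W['R'])@monitor.observe()['position']+W['t'])
```

```text
bar [0.6298 0.3827 0.25  ] [ 0.6638 -0.0018  0.25  ]
fold ends [0.4275 0.2371 0.088 ] [0.4262 0.1041 0.088 ]
key [ 0.4699 -0.2433  0.137 ] inch [ 0.4645 -0.3501  0.093 ] estop [ 0.4742 -0.1422  0.123 ]
console corners [array([ 0.5487, -0.089 ,  0.085 ]), array([ 0.5367, -0.4237,  0.085 ]), array([ 0.3883, -0.4161,  0.085 ]), array([ 0.4049, -0.0866,  0.085 ])]
glue [ 0.5304 -0.0038  0.13  ]
2view bar [0.63154435 0.38718547 0.24595616] [ 0.66544757 -0.00162702  0.24400848]
2view estop [ 0.4747908  -0.14359128  0.11537768] inch [ 0.46518775 -0.35195873  0.08416569]
((190.33447265625, 225.98622131347656), (46.671566009521484, 13.536413192749023), 4.763641834259033) [array([0.4105, 0.2396, 0.088 ]), array([0.4478, 0.2381, 0.088 ]), array([0.4393, 0.1088, 0.088 ]), array([0.4019, 0.1108, 0.088 ])] [0.42481424 0.17436845 0.088     ]
65.80644269475792 [[-9.26100479e-01  3.77276956e-01  2.22227749e-05]
 [ 3.77276956e-01  9.26100480e-01 -1.40189266e-05]
 [-2.58695405e-05 -4.59879372e-06 -1.00000000e+00]] [[ 4.26763518e-04  9.99999904e-01 -9.70863375e-05]
 [-9.56220798e-01  3.79668267e-04 -2.92645931e-01]
 [-2.92645866e-01  2.17726582e-04  9.56220869e-01]] [0.00047593 0.03131603 0.1576579 ]
```

```bash
python3 -m handwheel '[{"wz":0.17},{"wz":0.17},{"wz":0.17},{"wz":0.17},{"wz":0.17},{"wz":0.17},{"wz":0.17}]'
cat >> h.py <<'E'
def go(p,yaw=None):
    o=monitor.observe(); R=Rt(); d=R.T@(np.array(p)-o['position'])*100
    s='d(cm) %s'%d.round(2)
    if yaw is not None: s+=' wz %.3f'%(-((yaw-o['tool_rot'][2]+np.pi)%(2*np.pi)-np.pi))
    print(s)
E
python3 -c "
from h import *
go([.425,.174,.2],1.53)"
```

```text
d(cm) [-32.79 -30.35   3.13] wz 1.225schema error: expected keys dx, dy, dz, wx, wy, wz, claw
```

```bash
python3 -m handwheel '[{"dx":0,"dy":0,"dz":0,"wx":0,"wy":0,"wz":0.17,"claw":100},{"dx":0,"dy":0,"dz":0,"wx":0,"wy":0,"wz":0.17,"claw":100},{"dx":0,"dy":0,"dz":0,"wx":0,"wy":0,"wz":0.17,"claw":100},{"dx":0,"dy":0,"dz":0,"wx":0,"wy":0,"wz":0.17,"claw":100},{"dx":0,"dy":0,"dz":0,"wx":0,"wy":0,"wz":0.17,"claw":100},{"dx":0,"dy":0,"dz":0,"wx":0,"wy":0,"wz":0.17,"claw":100},{"dx":0,"dy":0,"dz":0,"wx":0,"wy":0,"wz":0.17,"claw":100}]'
python3 -c "
from h import *
go([.425,.174,.2],1.53)"
```

```text
clock: 2.02
position: [0.2358, 0.5788, 0.2313]
tool_rot: [-3.142, -0.0, 1.559]
force: [-0.5, -0.3, 0.6]
grip_width: 0.0856
finger_force: 0.0
d(cm) [-40.26  19.39   3.13] wz 0.029
```

```bash
python3 -m handwheel '[{"dx":-5,"dy":2.42,"dz":0,"wx":0,"wy":0,"wz":0.03,"claw":100},{"dx":-5,"dy":2.42,"dz":0,"wx":0,"wy":0,"wz":0,"claw":100},{"dx":-5,"dy":2.42,"dz":0,"wx":0,"wy":0,"wz":0,"claw":100},{"dx":-5,"dy":2.42,"dz":0,"wx":0,"wy":0,"wz":0,"claw":100},{"dx":-5,"dy":2.42,"dz":0,"wx":0,"wy":0,"wz":0,"claw":100},{"dx":-5,"dy":2.42,"dz":1,"wx":0,"wy":0,"wz":0,"claw":100},{"dx":-5,"dy":2.42,"dz":1,"wx":0,"wy":0,"wz":0,"claw":100},{"dx":-5,"dy":2.42,"dz":1,"wx":0,"wy":0,"wz":0,"claw":100}]'
python3 - <<'E'
from h import *
go([.425,.174,.2],1.53)
W=optics.grab_frame('wrist'); cv2.imwrite('pics/w1.png',W['frame'])
for m in optics.masks_of('sign','wrist')[:2]: print(m['p'],m['rect'])
hsv=cv2.cvtColor(W['frame'],cv2.COLOR_BGR2HSV)
m=cv2.inRange(hsv,(20,140,120),(36,255,255)); cs=sorted(cv2.findContours(m,0,1)[0],key=cv2.contourArea)[-3:]
for c in cs:
    print(cv2.contourArea(c),cv2.boxPoints(cv2.minAreaRect(c)).round(0).tolist())
for X in [(.425,.174,.088),(.425,.239,.088),(.425,.109,.088)]: print(proj(W,X))
E
```

```text
clock: 3.02
position: [0.417, 0.1713, 0.2013]
tool_rot: [3.141, -0.001, 1.535]
force: [0.8, 0.1, -1.7]
grip_width: 0.0853
finger_force: 0.0
d(cm) [0.3  0.79 0.13] wz 0.005
0.92 [231.2, 108.9, 60.2, 141.4]
0.72 [204.3, 0.0, 141.8, 23.8]
21.0 [[85.0, 24.0], [86.0, 22.0], [113.0, 42.0], [112.0, 44.0]]
5642.5 [[239.0, 254.0], [244.0, 112.0], [289.0, 114.0], [283.0, 255.0]]
9683.0 [[-37.0, 68.0], [0.0, 16.0], [152.0, 123.0], [115.0, 175.0]]
[262.26524743 184.30292766]
[260.30823471 108.79266375]
[263.95825471 249.70827026]
```

View pics/w1.png

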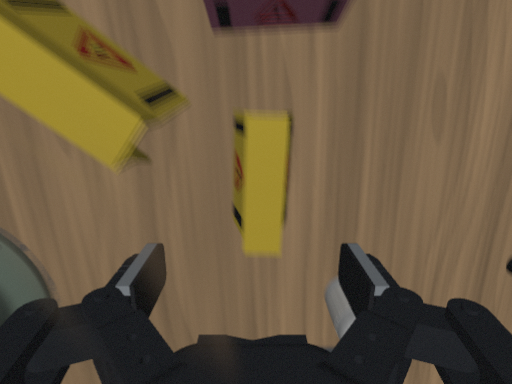

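The picture shows the fold's flat top as a quadrilateral, far end at about (245–289,112), near end at about (243–282,254).

Run:
```python
from h import *
W=optics.grab_frame('wrist')
hsv=cv2.cvtColor(W['frame'],cv2.COLOR_BGR2HSV)
m=cv2.inRange(hsv,(20,140,170),(36,255,255)); m[:,:200]=0;m[:90]=0
c=max(cv2.findContours(m,0,1)[0],key=cv2.contourArea); print(cv2.boundingRect(c))
P=[]
for v in range(130,250,10):
    xs=np.where(m[v])[0]; xs=xs[(xs>225)&(xs<300)]; a,b=atz(W,xs.min(),v,.088),atz(W,xs.max()+1,v,.088); P.append((*((a+b)/2)[:2],abs(a-b)[0]))
P=np.array(P); print(P.round(4)); k=np.polyfit(P[:,1],P[:,0],1); yaw=-np.arctan(k[0])
y,h=cv2.boundingRect(c)[1::2]; e=[atz(W,265,v,.088)[1] for v in (y,y+h)]; ym=np.mean(e); print(e,'centre',np.polyval(k,ym),ym,'yaw',yaw)
go([np.polyval(k,ym),ym,.0575],np.pi/2+yaw)
```

```text
Traceback (most recent call last):
ValueError: max() iterable argument is empty
```

Run:
```python
from h import *
W=optics.grab_frame('wrist')
hsv=cv2.cvtColor(W['frame'],cv2.COLOR_BGR2HSV); print(hsv[180,230:300:4,2].tolist(),hsv[180,262])
m=cv2.inRange(hsv,(20,140,int(hsv[180,262,2])-12),(36,255,255)); m[:,:200]=0;m[:90]=0
c=max(cv2.findContours(m,0,1)[0],key=cv2.contourArea); print(cv2.boundingRect(c))
P=[]
for v in range(130,250,10):
    xs=np.where(m[v])[0]; xs=xs[(xs>225)&(xs<300)]; a,b=atz(W,xs.min(),v,.088),atz(W,xs.max()+1,v,.088); P.append((*((a+b)/2)[:2],abs(a-b)[0]))
P=np.array(P); print(P[::3].round(4)); k=np.polyfit(P[:,1],P[:,0],1); yaw=-np.arctan(k[0])
y,h=cv2.boundingRect(c)[1::2]; e=[atz(W,265,v,.088)[1] for v in (y,y+h)]; ym=np.mean(e); print(e,'centre',np.polyval(k,ym),ym,'yaw',yaw)
go([np.polyval(k,ym),ym,.0575],np.pi/2+yaw)
```

```text
[125, 87, 95, 151, 159, 159, 160, 159, 159, 159, 159, 158, 159, 110, 80, 136, 131, 136] [ 25 178 159]
(241, 107, 45, 142)
[[0.428  0.2204 0.0354]
 [0.4259 0.1948 0.0356]
 [0.4242 0.1676 0.035 ]
 [0.4229 0.1386 0.0351]]
[np.float64(0.23910353499786782), np.float64(0.10857452186061722)] centre 0.42481298707164716 0.17383902842924254 yaw -0.06476574753995057
d(cm) [ 0.21  0.8  14.39] wz 0.026
```

```bash
python3 -m handwheel '[{"dx":0.2,"dy":0.8,"dz":0,"wx":0,"wy":0,"wz":0.026,"claw":100},{"dx":0,"dy":0,"dz":4,"wx":0,"wy":0,"wz":0,"claw":100},{"dx":0,"dy":0,"dz":4,"wx":0,"wy":0,"wz":0,"claw":100},{"dx":0,"dy":0,"dz":4,"wx":0,"wy":0,"wz":0,"claw":100},{"dx":0,"dy":0,"dz":2.4,"wx":0,"wy":0,"wz":0,"claw":70},{"dx":0,"dy":0,"dz":0,"wx":0,"wy":0,"wz":0,"claw":50},{"dx":0,"dy":0,"dz":0,"wx":0,"wy":0,"wz":0,"claw":20},{"dx":0,"dy":0,"dz":0,"wx":0,"wy":0,"wz":0,"claw":20}]' 30
python3 -m handwheel '[{"dx":0,"dy":0,"dz":0,"wx":0,"wy":0,"wz":0,"claw":20},{"dx":0,"dy":0,"dz":0,"wx":0,"wy":0,"wz":0,"claw":20}]'
```

```text
clock: 4.22
position: [0.4249, 0.1751, 0.0583]
tool_rot: [3.14, -0.001, 1.509]
force: [0.1, -0.7, -1.2]
grip_width: 0.0355
finger_force: 37.6
clock: 4.47
position: [0.4248, 0.1748, 0.0578]
tool_rot: [3.141, -0.001, 1.509]
force: [0.4, 0.5, 8.4]
grip_width: 0.0354
finger_force: 38.7
```

```bash
python3 -m handwheel '[{"dx":0,"dy":0,"dz":-3,"wx":0,"wy":0,"wz":0,"claw":20},{"dx":0,"dy":0,"dz":-6,"wx":0,"wy":0,"wz":0,"claw":20},{"dx":0,"dy":0,"dz":-6,"wx":0,"wy":0,"wz":0,"claw":20},{"dx":0,"dy":0,"dz":-6,"wx":0,"wy":0,"wz":0,"claw":20},{"dx":0,"dy":0,"dz":-6,"wx":0,"wy":0,"wz":-0.15,"claw":20},{"dx":0,"dy":5,"dz":-2,"wx":0,"wy":0,"wz":0,"claw":20},{"dx":0.5,"dy":5,"dz":0,"wx":0,"wy":0,"wz":0,"claw":20},{"dx":0,"dy":0,"dz":0,"wx":0,"wy":0,"wz":0,"claw":20}]'
python3 -m handwheel '[{"dx":0,"dy":0,"dz":0,"wx":0,"wy":0,"wz":0,"claw":20}]'
python3 - <<'E'
from h import *
W=optics.grab_frame('wrist'); cv2.imwrite('pics/w2.png',W['frame']); T=optics.grab_frame('top')
print([proj(W,X).round(1) for X in [(.64,.28,.25),(.648,.19,.25),(.656,.1,.25)]])
# bar centre in top image
for u in range(115,250,15):
    col=T['frame'][115:150,u].astype(int).tolist(); 
    if u in(115,160,205): print(u,[sum(c) for c in col])
E
```

```text
clock: 5.48
position: [0.5254, 0.1883, 0.3463]
tool_rot: [-3.141, 0.002, 1.658]
force: [-0.8, -0.2, -2.1]
grip_width: 0.0356
finger_force: 37.7
clock: 5.6
position: [0.5231, 0.1879, 0.3469]
tool_rot: [-3.141, 0.001, 1.658]
force: [-0.1, -0.4, -1.1]
grip_width: 0.0358
finger_force: 37.7
[array([417.4,  91.1]), array([400.1, 203.1]), array([386.1, 293.8])]
115 [284, 288, 292, 296, 300, 303, 305, 312, 312, 311, 315, 317, 321, 323, 322, 326, 327, 328, 334, 334, 337, 340, 343, 350, 354, 356, 358, 358, 358, 356, 353, 352, 349, 343, 339]
160 [83, 77, 81, 80, 81, 85, 92, 94, 104, 106, 109, 116, 117, 111, 110, 101, 101, 109, 118, 126, 133, 139, 147, 151, 153, 153, 156, 164, 180, 189, 200, 224, 248, 274, 297]
205 [489, 488, 487, 483, 389, 272, 370, 341, 290, 239, 196, 304, 392, 438, 467, 469, 448, 415, 367, 329, 359, 388, 404, 414, 412, 412, 415, 420, 423, 415, 403, 409, 407, 399, 392]
```

View pics/w2.png

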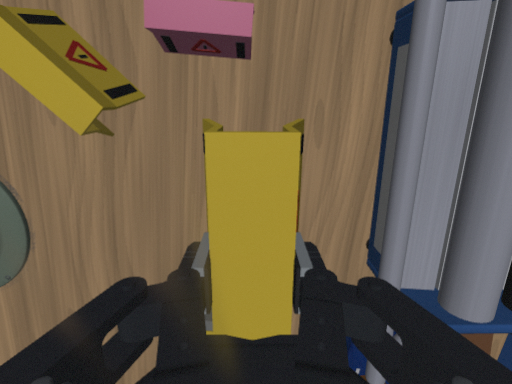

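```bash
python3 - <<'E'
from h import *
im=cv2.imread('pics/w2.png').astype(int).sum(2)
for v in (30,100,170,240): print(v,im[v,375:455:2].tolist())
E
python3 - <<'E'
from h import *
im=cv2.imread('pics/w2.png')
cv2.imwrite('pics/w2c.png',cv2.resize(im[0:300,360:512],None,fx=3.5,fy=2,interpolation=2))
E
```

```text
30 [334, 326, 325, 311, 298, 320, 307, 303, 300, 132, 106, 108, 107, 116, 120, 112, 110, 123, 176, 232, 270, 299, 314, 327, 347, 362, 387, 392, 390, 371, 369, 359, 332, 296, 401, 388, 377, 382, 389, 388]
100 [289, 298, 303, 315, 307, 240, 107, 115, 179, 232, 223, 227, 227, 194, 220, 259, 300, 324, 332, 346, 354, 381, 378, 380, 369, 360, 349, 319, 377, 381, 372, 375, 379, 380, 382, 385, 385, 382, 379, 380]
170 [313, 223, 111, 110, 206, 228, 228, 224, 226, 202, 258, 297, 312, 329, 341, 358, 375, 380, 373, 372, 351, 339, 332, 385, 381, 369, 377, 379, 376, 383, 381, 380, 390, 387, 380, 379, 379, 377, 382, 374]
240 [220, 224, 230, 233, 191, 245, 286, 310, 325, 339, 358, 375, 374, 373, 364, 345, 315, 390, 386, 381, 394, 381, 397, 389, 390, 390, 394, 390, 383, 394, 396, 388, 389, 385, 384, 236, 260, 250, 162, 180]
```

View pics/w2c.png

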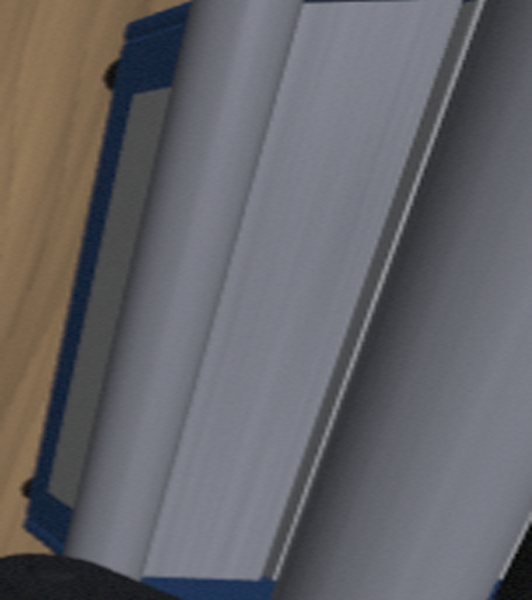

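The crop shows the bar as the light-grey stripe: its left/right edges sit at columns 411/442 (row 30), 401.5/430 (row 100), 393.5/420 (170), 383.5/408 (240).

Run:
```python
from h import *
W=optics.grab_frame('wrist')
P=[]
for v,a,b in [(30,411,442),(100,401.5,430),(170,393.5,420),(240,383.5,408)]:
    x=atz(W,(a+b)/2,v,.25); P.append(x); print(x.round(4), (atz(W,b,v,.25)-atz(W,a,v,.25))[0].round(4))
P=np.array(P); k=np.polyfit(P[:,1],P[:,0],1); yaw=-np.arctan(k[0]); xb=np.polyval(k,.19)
# sign fold centre now, from image: fold top quad rows 132..335, mid edges
print([atz(W,u,v,.377).round(4) for u,v in [(207,132),(300,132),(211,335),(294,335)]])
print('yaw',yaw,'x at .19',xb); go([xb,.19,.346],np.pi/2+yaw)
```

```text
[0.6363 0.3221 0.25  ] 0.0223
[0.6406 0.2739 0.25  ] 0.0219
[0.6469 0.2191 0.25  ] 0.0218
[0.6525 0.1557 0.25  ] 0.0217
[array([0.4993, 0.2498, 0.377 ]), array([0.5338, 0.2529, 0.377 ]), array([0.5052, 0.1571, 0.377 ]), array([0.5436, 0.1606, 0.377 ])]
yaw 0.09877632762393915 x at .19 0.6492921985232426
d(cm) [-0.94 12.6   0.16] wz -0.011
```

```bash
python3 -m handwheel '[{"dx":0,"dy":4.2,"dz":0,"wx":0,"wy":0,"wz":-0.01,"claw":20},{"dx":0,"dy":4.2,"dz":0,"wx":0,"wy":0,"wz":0,"claw":20},{"dx":0,"dy":4.2,"dz":0,"wx":0,"wy":0,"wz":0,"claw":20},{"dx":0,"dy":0,"dz":0,"wx":0,"wy":0,"wz":0,"claw":20},{"dx":0,"dy":0,"dz":2,"wx":0,"wy":0,"wz":0,"claw":20},{"dx":0,"dy":0,"dz":2,"wx":0,"wy":0,"wz":0,"claw":20},{"dx":0,"dy":0,"dz":0,"wx":0,"wy":0,"wz":0,"claw":20}]'
python3 - <<'E'
from h import *
W=optics.grab_frame('wrist'); cv2.imwrite('pics/w3.png',W['frame'])
y=.20; go([.6493-(y-.19)*.099,y,.25])
E
```

```text
clock: 6.62
position: [0.6477, 0.2003, 0.3068]
tool_rot: [-3.14, 0.0, 1.669]
force: [0.2, 0.6, 0.2]
grip_width: 0.0354
finger_force: 37.7
d(cm) [-0.03  0.    5.79]
```

View pics/w3.png

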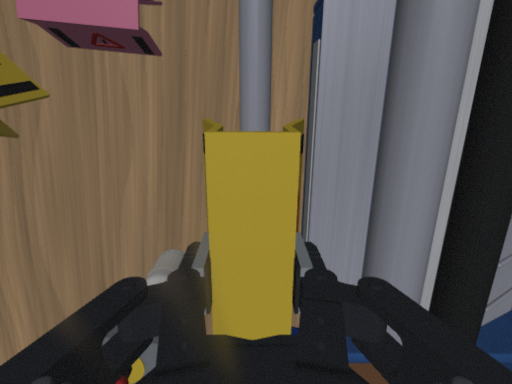

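The bar (columns 240–271) lies centred under the fold (207–300), so I lower it.

```bash
python3 -m handwheel '[{"dx":0,"dy":0,"dz":2,"wx":0,"wy":0,"wz":0,"claw":20},{"dx":0,"dy":0,"dz":2,"wx":0,"wy":0,"wz":0,"claw":20},{"dx":0,"dy":0,"dz":2,"wx":0,"wy":0,"wz":0,"claw":20},{"dx":0,"dy":0,"dz":0.6,"wx":0,"wy":0,"wz":0,"claw":20},{"dx":0,"dy":0,"dz":0.3,"wx":0,"wy":0,"wz":0,"claw":20},{"dx":0,"dy":0,"dz":0,"wx":0,"wy":0,"wz":0,"claw":20}]'
```

```text
clock: 7.42
position: [0.6493, 0.2003, 0.2391]
tool_rot: [3.141, -0.0, 1.669]
force: [0.2, 0.4, -1.6]
grip_width: 0.0357
finger_force: 37.7
```

```bash
python3 -m handwheel '[{"dx":0,"dy":0,"dz":0.2,"wx":0,"wy":0,"wz":0,"claw":20},{"dx":0,"dy":0,"dz":0.2,"wx":0,"wy":0,"wz":0,"claw":20},{"dx":0,"dy":0,"dz":0,"wx":0,"wy":0,"wz":0,"claw":20}]'
```

```text
clock: 7.8
position: [0.649, 0.2002, 0.2342]
tool_rot: [-3.141, 0.0, 1.669]
force: [0.7, 0.2, -0.4]
grip_width: 0.0358
finger_force: 37.7
```

```bash
python3 -m handwheel '[{"dx":0,"dy":0,"dz":0.1,"wx":0,"wy":0,"wz":0,"claw":20},{"dx":0,"dy":0,"dz":0,"wx":0,"wy":0,"wz":0,"claw":55},{"dx":0,"dy":0,"dz":0,"wx":0,"wy":0,"wz":0,"claw":70},{"dx":0,"dy":0,"dz":0,"wx":0,"wy":0,"wz":0,"claw":90},{"dx":0,"dy":0,"dz":-2,"wx":0,"wy":0,"wz":0,"claw":90},{"dx":0,"dy":0,"dz":-4,"wx":0,"wy":0,"wz":0,"claw":90},{"dx":0,"dy":0,"dz":-5,"wx":0,"wy":0,"wz":0,"claw":90},{"dx":0,"dy":0,"dz":-2,"wx":0,"wy":0,"wz":0,"claw":90}]'
python3 - <<'E'
from h import *
W=optics.grab_frame('wrist'); cv2.imwrite('pics/w4.png',W['frame'])
hsv=cv2.cvtColor(W['frame'],cv2.COLOR_BGR2HSV)
m=cv2.inRange(hsv,(20,140,100),(36,255,255)); m[:,:170]=0
c=max(cv2.findContours(m,0,1)[0],key=cv2.contourArea); b=cv2.boxPoints(cv2.minAreaRect(c)); print(b.round().tolist(),[atz(W,*p,.264).round(4) for p in b])
# key lock look
go([.467,-.28,.25],1.53)
E
```

```text
clock: 8.8
position: [0.6497, 0.2001, 0.3664]
tool_rot: [3.138, -0.001, 1.669]
force: [-0.2, -0.4, -0.9]
grip_width: 0.0769
finger_force: 0.0
[[220.0, 112.0], [273.0, 112.0], [273.0, 259.0], [220.0, 259.0]] [array([0.6169, 0.2631, 0.264 ]), array([0.6589, 0.2673, 0.264 ]), array([0.6745, 0.1367, 0.264 ]), array([0.6257, 0.1319, 0.264 ])]
d(cm) [-46.01 -22.95  11.62] wz 0.139
```

View pics/w4.png

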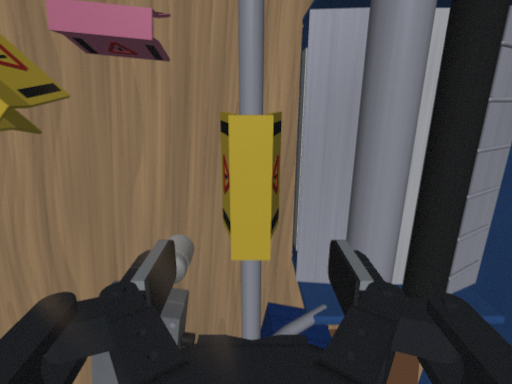

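Picture: the sign hangs squarely on the bar (fold at columns 229–273, rows 115–260), fingers clear. On to the console.

```bash
python3 -m handwheel '[{"dx":-5.4,"dy":-2.5,"dz":0,"wx":0,"wy":0,"wz":0,"claw":90},{"dx":-5.4,"dy":-2.5,"dz":0,"wx":0,"wy":0,"wz":0,"claw":90},{"dx":-5.4,"dy":-2.5,"dz":1,"wx":0,"wy":0,"wz":0,"claw":90},{"dx":-5.4,"dy":-2.5,"dz":1,"wx":0,"wy":0,"wz":0,"claw":90},{"dx":-5.4,"dy":-2.5,"dz":1,"wx":0,"wy":0,"wz":0,"claw":90},{"dx":-5.4,"dy":-2.5,"dz":1,"wx":0,"wy":0,"wz":0,"claw":90},{"dx":-5.4,"dy":-2.5,"dz":1,"wx":0,"wy":0,"wz":0,"claw":90},{"dx":-5.4,"dy":-2.5,"dz":1,"wx":0,"wy":0,"wz":0,"claw":90}]'
python3 -c "
from h import *
go([.467,-.34,.25],1.53)"
```

```text
clock: 9.85
position: [0.4914, -0.2509, 0.303]
tool_rot: [3.141, 0.0, 1.669]
force: [0.7, 0.3, -0.0]
grip_width: 0.077
finger_force: 0.0
d(cm) [-8.63 -3.3   5.3 ] wz 0.139
```

```bash
python3 -m handwheel '[{"dx":-4.3,"dy":-1.6,"dz":2,"wx":0,"wy":0,"wz":0,"claw":90},{"dx":-4.3,"dy":-1.6,"dz":2,"wx":0,"wy":0,"wz":0,"claw":90},{"dx":0,"dy":0,"dz":1,"wx":0,"wy":0,"wz":0.14,"claw":90},{"dx":0,"dy":0,"dz":0,"wx":0,"wy":0,"wz":0,"claw":90},{"dx":0,"dy":0,"dz":0,"wx":0,"wy":0,"wz":0,"claw":90}]'
python3 - <<'E'
from h import *
W=optics.grab_frame('wrist'); cv2.imwrite('pics/w5.png',cv2.resize(W['frame'],(800,600),interpolation=2)); np.save('w5.npy',W,allow_pickle=True)
for n in ['key','run_mouth','inch_plug','estop','console']:
    for m in optics.masks_of(n,'wrist')[:2]: print(n,round(m['p'],2),m['rect'])
print(monitor.observe()['position'])
for X in [(.467,-.35,.093),(.47,-.243,.137)]: print(proj(W,X)*800/512)
E
```

```text
clock: 10.48
position: [0.4693, -0.3375, 0.2537]
tool_rot: [3.141, 0.0, 1.533]
force: [0.3, 0.1, 0.8]
grip_width: 0.0764
finger_force: 0.0
key 0.68 [248.6, 61.1, 9.0, 49.6]
run_mouth 0.53 [508.3, 34.2, 3.7, 35.5]
run_mouth 0.46 [237.7, 76.7, 22.6, 21.0]
inch_plug 0.9 [239.6, 169.9, 23.2, 27.3]
[ 0.4689951  -0.33783621  0.25359817]
[392.86873437 290.98265382]
[390.71048222 116.79055214]
```

View pics/w5.png

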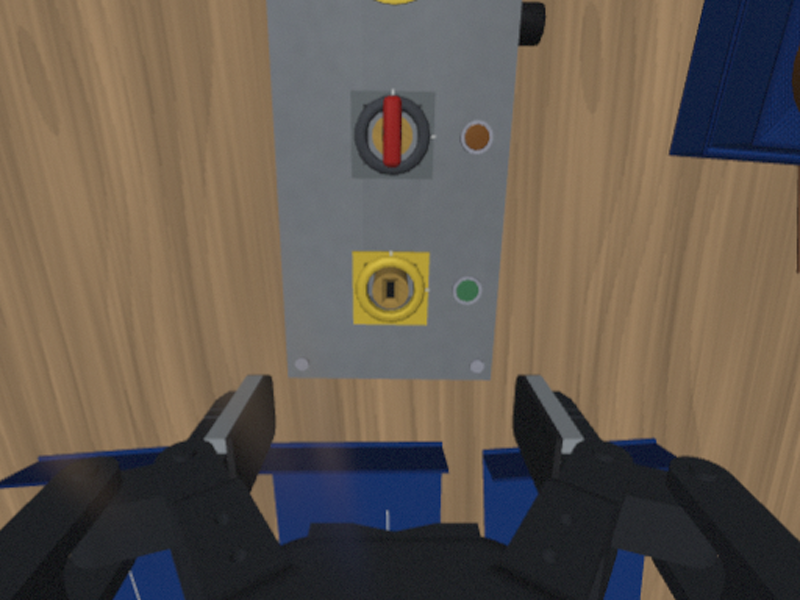

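The run lock with the red key is at (392,131) in the enlarged picture, the inching lock's dark slot at (390,290); the two are aligned with the picture's vertical.

Run:
```python
from h import *
W=np.load('w5.npy',allow_pickle=True).item(); im=W['frame']; hsv=cv2.cvtColor(im,cv2.COLOR_BGR2HSV)
def big(m):
    c=max(cv2.findContours(m,0,1)[0],key=cv2.contourArea); return c
m=cv2.inRange(hsv,(0,140,60),(8,255,255))|cv2.inRange(hsv,(172,140,60),(180,255,255)); m[120:]=0; m[:40]=0; m[:,:230]=0; m[:,270:]=0
c=big(m); r=cv2.minAreaRect(c); b=cv2.boxPoints(r); print('red',r,[atz(W,*p,.137).round(4) for p in b])
ys,xs=np.where(m>0); 
C=[]
for v in range(ys.min()+3,ys.max()-2,3): C.append(atz(W,xs[ys==v].mean()+.5,v,.137)[:2])
C=np.array(C);k=np.polyfit(C[:,1],C[:,0],1);print('key yaw',-np.arctan(k[0]),C[[0,-1]])
y=cv2.inRange(hsv,(20,140,60),(36,255,255)); y[:140]=0; c=big(y); r=cv2.minAreaRect(c); b=cv2.boxPoints(r); print('plate',r,atz(W,*r[0],.085),[atz(W,*p,.085).round(4) for p in b])
sub=im[172:198,238:262].astype(int).sum(2)
print(sub[5:22,4:20])
```

```text
red ((250.5, 83.5), (11.0, 45.0), 0.0) [array([ 0.4648, -0.2673,  0.137 ]), array([ 0.4664, -0.2325,  0.137 ]), array([ 0.4752, -0.2329,  0.137 ]), array([ 0.474 , -0.2676,  0.137 ])]
key yaw -0.05939534213973429 [[ 0.47147991 -0.23496826]
 [ 0.46950627 -0.2650252 ]]
plate ((250.0, 184.0), (46.0, 48.0), 90.0) [ 0.46543829 -0.3497349   0.085     ] [array([ 0.441 , -0.3235,  0.085 ]), array([ 0.4919, -0.3254,  0.085 ]), array([ 0.4911, -0.3773,  0.085 ]), array([ 0.4377, -0.3753,  0.085 ])]
[[271 299 303 302 305 306 307 306 300 295 292 303 310 308 283 241]
 [314 322 288 266 244 237 250 257 245 244 241 241 262 309 321 288]
 [316 319 281 232 211 198 175 183 187 186 200 231 263 300 311 320]
 [313 319 276 242 233 183 143 139 140 139 194 276 289 299 309 315]
 [313 317 272 246 229 171  94  76  75  76 198 275 295 299 301 309]
 [316 318 284 244 232 173  88  80  85  86 202 273 292 311 314 315]
 [313 319 275 238 233 165  91  84  88  91 214 269 288 302 317 320]
 [308 308 269 241 237 166  90  89  71  87 208 278 285 298 313 311]
 [315 312 271 238 224 154  87  83  84 102 212 282 290 305 300 315]
 [314 316 275 232 234 159  78  81  79  80 210 279 291 311 315 312]
 [323 325 278 248 237 160  70  98  77  84 209 277 288 313 323 317]
 [324 325 280 246 242 157  80  74  81 102 210 276 292 312 321 322]
 [329 327 282 246 233 159  88  84  82  88 209 274 295 308 320 315]
 [323 322 283 247 238 200 187 183 187 188 245 278 287 314 321 316]
 [317 323 281 244 272 297 300 299 298 297 311 292 281 308 311 321]
 [315 318 282 267 309 338 344 346 341 341 333 310 285 306 311 314]
 [308 314 291 304 327 340 339 346 343 341 339 333 307 308 313 313]]
```

```bash
python3 -m handwheel '[{"dx":4.4,"dy":0,"dz":0,"wx":0,"wy":0,"wz":0,"claw":60},{"dx":4.4,"dy":-0.2,"dz":0,"wx":0,"wy":0,"wz":0.005,"claw":60},{"dx":0,"dy":0,"dz":5,"wx":0,"wy":0,"wz":0,"claw":60},{"dx":0,"dy":0,"dz":3,"wx":0,"wy":0,"wz":0,"claw":60},{"dx":0,"dy":0,"dz":0,"wx":0,"wy":0,"wz":0,"claw":60}]'
python3 - <<'E'
from h import *
W=optics.grab_frame('wrist'); im=W['frame']; np.save('w6.npy',W,allow_pickle=True);hsv=cv2.cvtColor(im,cv2.COLOR_BGR2HSV)
m=cv2.inRange(hsv,(0,140,60),(8,255,255))|cv2.inRange(hsv,(172,140,60),(180,255,255)); m[:150]=0; m[:,:210]=0; m[:,300:]=0
c=max(cv2.findContours(m,0,1)[0],key=cv2.contourArea); r=cv2.minAreaRect(c); b=cv2.boxPoints(r); print(r,[atz(W,*p,.137).round(4) for p in b])
go([.4705,-.2498,.102],1.526)
cv2.imwrite('pics/w6.png',im)
E
```

```text
clock: 11.4
position: [0.4697, -0.2496, 0.1721]
tool_rot: [-3.139, -0.001, 1.524]
force: [0.2, -1.0, 1.0]
grip_width: 0.0513
finger_force: 0.0
((255.0, 213.5), (61.0, 14.0), 90.0) [array([ 0.4671, -0.2237,  0.137 ]), array([ 0.4757, -0.2241,  0.137 ]), array([ 0.4742, -0.2657,  0.137 ]), array([ 0.465 , -0.2653,  0.137 ])]
d(cm) [0.04 0.02 7.16] wz -0.002
```

View pics/w6.png

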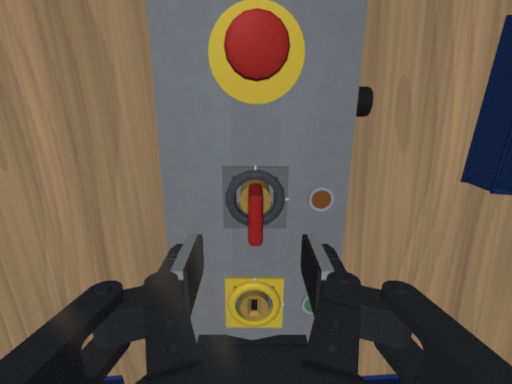

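The key head sits at columns 248–262, between the open fingers, in line with them; the E-stop is well clear. Lower and grip.

```bash
python3 -m handwheel '[{"dx":0.1,"dy":0.05,"dz":3,"wx":0,"wy":0,"wz":0,"claw":60},{"dx":0,"dy":0,"dz":3,"wx":0,"wy":0,"wz":0,"claw":60},{"dx":0,"dy":0,"dz":1,"wx":0,"wy":0,"wz":0,"claw":50},{"dx":0,"dy":0,"dz":0,"wx":0,"wy":0,"wz":0,"claw":30},{"dx":0,"dy":0,"dz":0,"wx":0,"wy":0,"wz":0,"claw":0},{"dx":0,"dy":0,"dz":0,"wx":0,"wy":0,"wz":0,"claw":0},{"dx":0,"dy":0,"dz":0,"wx":0,"wy":0,"wz":0,"claw":0},{"dx":0,"dy":0,"dz":0,"wx":0,"wy":0,"wz":0,"claw":0}]' 60
```

```text
clock: 12.45
position: [0.4717, -0.2495, 0.1047]
tool_rot: [3.14, 0.001, 1.524]
force: [-1.1, -0.4, 8.2]
grip_width: 0.0092
finger_force: 59.0
```

```bash
python3 -m handwheel '[{"dx":0,"dy":0,"dz":-0.5,"wx":0,"wy":0,"wz":0,"claw":0},{"dx":0,"dy":0,"dz":-1,"wx":0,"wy":0,"wz":0,"claw":0},{"dx":0,"dy":0,"dz":-2,"wx":0,"wy":0,"wz":0,"claw":0},{"dx":-3,"dy":0,"dz":-4,"wx":0,"wy":0,"wz":0,"claw":0},{"dx":-6,"dy":0,"dz":-4,"wx":0,"wy":0,"wz":0,"claw":0},{"dx":-4,"dy":0,"dz":0,"wx":0,"wy":0,"wz":0,"claw":0},{"dx":0,"dy":0,"dz":0,"wx":0,"wy":0,"wz":0,"claw":0},{"dx":0,"dy":0,"dz":0,"wx":0,"wy":0,"wz":0,"claw":0}]'
python3 - <<'E'
from h import *
W=optics.grab_frame('wrist'); im=W['frame']; np.save('w7.npy',W,allow_pickle=True)
cv2.imwrite('pics/w7.png',cv2.resize(im,(800,600),interpolation=2))
print([ (n,proj(W,X).round(1)) for n,X in [('run',(.4715,-.249,.093)),('inch',(.4655,-.3494,.093))]])
E
```

```text
clock: 13.45
position: [0.4653, -0.3703, 0.2132]
tool_rot: [-3.141, -0.0, 1.524]
force: [0.2, 0.3, -0.6]
grip_width: 0.0091
finger_force: 59.0
[('run', array([254.3,  38.9])), ('inch', array([252.6, 162.9]))]
```

View pics/w7.png

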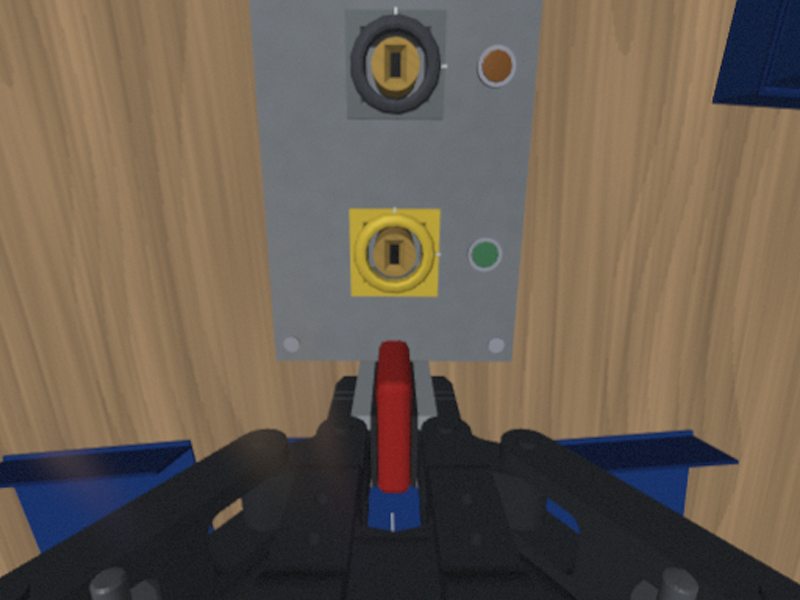

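The picture shows the key held upright in the fingers, the empty run slot at (395,64) and the inching slot at (394,254) in the enlarged picture. I need their edges as numbers.

Run:
```python
from h import *
W=np.load('w7.npy',allow_pickle=True).item(); g=W['frame'].astype(int).sum(2)
for n,u,v in [('run',253,41),('inch',252,162)]:
    print(n,'col',v-20,g[v-20:v+21,u-1:u+2].mean(1).round().astype(int).tolist()); print('row',u-16,g[v-2:v+3,u-16:u+17].mean(0).round().astype(int).tolist())
hsv=cv2.cvtColor(W['frame'],cv2.COLOR_BGR2HSV)
y=cv2.inRange(hsv,(20,140,60),(36,255,255)); y[:110]=0; y[200:]=0; c=max(cv2.findContours(y,0,1)[0],key=cv2.contourArea); q=cv2.approxPolyDP(c,6,True)[:,0]; print(q.tolist(),[atz(W,*p,.0855).round(4) for p in q],atz(W,*cv2.minAreaRect(c)[0],.0855))
gp=W['frame'].astype(int); print('greyplate row10',g[74,212:294:2].tolist()); print('grey col u=226',g[0:84:2,226].tolist())
```

```text
run col 21 [134, 154, 261, 355, 355, 355, 355, 301, 208, 198, 201, 198, 175, 130, 119, 118, 126, 119, 124, 120, 120, 119, 122, 118, 117, 116, 117, 118, 216, 318, 347, 348, 357, 363, 360, 356, 308, 198, 146, 145, 147]
row 237 [360, 368, 367, 372, 368, 365, 365, 359, 332, 268, 236, 236, 202, 145, 120, 124, 121, 117, 119, 225, 288, 297, 297, 336, 352, 354, 354, 353, 353, 354, 354, 355, 352]
inch col 142 [400, 358, 302, 240, 242, 246, 248, 269, 307, 317, 322, 286, 215, 197, 154, 87, 97, 85, 84, 81, 83, 89, 89, 92, 95, 87, 127, 270, 347, 351, 351, 340, 332, 329, 311, 281, 299, 315, 340, 418, 455]
row 236 [305, 336, 336, 333, 330, 328, 326, 325, 323, 307, 258, 239, 240, 166, 102, 84, 87, 85, 87, 212, 285, 298, 300, 316, 321, 324, 327, 322, 325, 324, 335, 331, 298]
[[224, 134], [225, 188], [279, 188], [280, 134]] [array([ 0.4411, -0.3234,  0.0855]), array([ 0.4383, -0.3738,  0.0855]), array([ 0.4893, -0.3762,  0.0855]), array([ 0.4912, -0.3258,  0.0855])] [ 0.46499441 -0.34913007  0.0855    ]
greyplate row10 [347, 346, 344, 344, 345, 306, 295, 298, 297, 297, 294, 299, 295, 297, 296, 293, 297, 289, 294, 295, 295, 286, 291, 296, 294, 294, 295, 293, 290, 290, 289, 293, 290, 290, 292, 291, 328, 337, 332, 343, 331]
grey col u=226 [353, 348, 356, 323, 310, 314, 314, 315, 315, 312, 308, 308, 313, 299, 253, 205, 195, 191, 194, 191, 184, 192, 182, 182, 170, 164, 194, 250, 300, 303, 304, 299, 298, 297, 301, 296, 291, 298, 307, 345, 347, 343]
```

Run:
```python
from h import *
W=np.load('w7.npy',allow_pickle=True).item()
a=[atz(W,252.5,v,.0855) for v in (6,77.5)]; print('run plate y',a,np.mean(a,0))
b=[atz(W,252.2,v,.0855) for v in (133.5,188.5)]; print('inch plate',b,np.mean(b,0))
r=atz(W,252.6,41,.093); i=atz(W,252.2,163.4,.093); print('slots',r,i,r-i)
W5=np.load('w5.npy',allow_pickle=True).item()
```

```text
run plate y [array([ 0.47120636, -0.22386638,  0.0855    ]), array([ 0.46875605, -0.27723415,  0.0855    ])] [ 0.46998121 -0.25055026  0.0855    ]
inch plate [array([ 0.46633215, -0.32416777,  0.0855    ]), array([ 0.4639594 , -0.37551943,  0.0855    ])] [ 0.46514577 -0.3498436   0.0855    ]
slots [ 0.47005499 -0.25044591  0.093     ] [ 0.46514257 -0.34983136  0.093     ] [0.00491242 0.09938545 0.        ]
```

```bash
python3 -c "
from h import *
go([.4663,-.3495,.137],1.522)"
python3 -m handwheel '[{"dx":2.07,"dy":0.2,"dz":2,"wx":0,"wy":0,"wz":0,"claw":0},{"dx":0,"dy":0,"dz":3,"wx":0,"wy":0,"wz":0,"claw":0},{"dx":0,"dy":0,"dz":2.5,"wx":0,"wy":0,"wz":0,"claw":0},{"dx":0,"dy":0,"dz":0,"wx":0,"wy":0,"wz":0,"claw":0},{"dx":0,"dy":0,"dz":0,"wx":0,"wy":0,"wz":0,"claw":0}]'
python3 -c "
from h import *
go([.4663,-.3495,.137],1.522)"
```

```text
d(cm) [ 2.04 -0.02  7.61] wz 0.003
clock: 14.12
position: [0.4687, -0.3502, 0.139]
tool_rot: [3.141, 0.0, 1.524]
force: [0.2, -0.1, -1.1]
grip_width: 0.0092
finger_force: 59.0
d(cm) [ 0.06 -0.25  0.2 ] wz 0.002
```

```bash
python3 -m handwheel '[{"dx":0.05,"dy":-0.22,"dz":0,"wx":0,"wy":0,"wz":0,"claw":0},{"dx":0,"dy":0,"dz":0.4,"wx":0,"wy":0,"wz":0,"claw":0},{"dx":0,"dy":0,"dz":0.4,"wx":0,"wy":0,"wz":0,"claw":0},{"dx":0,"dy":0,"dz":0.3,"wx":0,"wy":0,"wz":0,"claw":0},{"dx":0,"dy":0,"dz":0,"wx":0,"wy":0,"wz":0,"claw":0}]'
```

```text
clock: 14.75
position: [0.466, -0.3497, 0.1267]
tool_rot: [-3.141, -0.0, 1.524]
force: [-0.2, -0.5, -1.7]
grip_width: 0.0092
finger_force: 59.0
```

```bash
python3 -m handwheel '[{"dx":0,"dy":0,"dz":0.3,"wx":0,"wy":0,"wz":0,"claw":0},{"dx":-0.2,"dy":0,"dz":0.1,"wx":0,"wy":0,"wz":0,"claw":0},{"dx":0.4,"dy":0,"dz":0.1,"wx":0,"wy":0,"wz":0,"claw":0},{"dx":-0.4,"dy":0,"dz":0.1,"wx":0,"wy":0,"wz":0,"claw":0},{"dx":0.2,"dy":0,"dz":0,"wx":0,"wy":0,"wz":0,"claw":0}]'
```

```text
clock: 15.38
position: [0.466, -0.35, 0.1209]
tool_rot: [-3.141, 0.0, 1.524]
force: [-0.8, 0.1, -1.0]
grip_width: 0.0093
finger_force: 59.0
```

```bash
python3 -m handwheel '[{"dx":-0.25,"dy":0,"dz":0.1,"wx":0,"wy":0,"wz":0,"claw":0},{"dx":0.5,"dy":0,"dz":0.1,"wx":0,"wy":0,"wz":0,"claw":0},{"dx":-0.5,"dy":0,"dz":0.1,"wx":0,"wy":0,"wz":0,"claw":0},{"dx":0.5,"dy":0,"dz":0.1,"wx":0,"wy":0,"wz":0,"claw":0},{"dx":-0.5,"dy":0,"dz":0.1,"wx":0,"wy":0,"wz":0,"claw":0},{"dx":0.5,"dy":0,"dz":0.1,"wx":0,"wy":0,"wz":0,"claw":0},{"dx":-0.25,"dy":0,"dz":0,"wx":0,"wy":0,"wz":0,"claw":0}]'
```

```text
clock: 16.25
position: [0.466, -0.3496, 0.1148]
tool_rot: [-3.141, 0.0, 1.524]
force: [-0.6, 0.7, -0.8]
grip_width: 0.0088
finger_force: 59.1
```

```bash
python3 -m handwheel '[{"dx":-0.25,"dy":0,"dz":0.1,"wx":0,"wy":0,"wz":0,"claw":0},{"dx":0.5,"dy":0,"dz":0.1,"wx":0,"wy":0,"wz":0,"claw":0},{"dx":-0.5,"dy":0,"dz":0.1,"wx":0,"wy":0,"wz":0,"claw":0},{"dx":0.5,"dy":0,"dz":0.1,"wx":0,"wy":0,"wz":0,"claw":0},{"dx":-0.25,"dy":0,"dz":0,"wx":0,"wy":0,"wz":0,"claw":0}]'
```

```text
clock: 16.88
position: [0.4662, -0.3497, 0.111]
tool_rot: [3.141, 0.0, 1.524]
force: [-0.3, 0.2, 0.4]
grip_width: 0.0092
finger_force: 59.5
```

```bash
python3 -m handwheel '[{"dx":-0.25,"dy":0,"dz":0.1,"wx":0,"wy":0,"wz":0,"claw":0},{"dx":0.5,"dy":0,"dz":0.1,"wx":0,"wy":0,"wz":0,"claw":0},{"dx":-0.5,"dy":0,"dz":0.1,"wx":0,"wy":0,"wz":0,"claw":0},{"dx":0.5,"dy":0,"dz":0.1,"wx":0,"wy":0,"wz":0,"claw":0},{"dx":-0.5,"dy":0,"dz":0.1,"wx":0,"wy":0,"wz":0,"claw":0},{"dx":0.5,"dy":0,"dz":0.1,"wx":0,"wy":0,"wz":0,"claw":0},{"dx":-0.25,"dy":0,"dz":0,"wx":0,"wy":0,"wz":0,"claw":0}]'
```

```text
clock: 17.75
position: [0.4661, -0.3496, 0.1049]
tool_rot: [-3.141, 0.0, 1.524]
force: [-0.1, 1.0, 0.2]
grip_width: 0.0091
finger_force: 59.5
```

```bash
python3 -m handwheel '[{"dx":-0.2,"dy":0,"dz":0.1,"wx":0,"wy":0,"wz":0,"claw":0},{"dx":0.4,"dy":0,"dz":0.05,"wx":0,"wy":0,"wz":0,"claw":0},{"dx":-0.2,"dy":0,"dz":0.05,"wx":0,"wy":0,"wz":0,"claw":0},{"dx":0,"dy":0,"dz":0,"wx":0,"wy":0,"wz":0,"claw":0}]'
```

```text
clock: 18.25
position: [0.4666, -0.3494, 0.1041]
tool_rot: [3.14, -0.001, 1.524]
force: [-3.8, 8.0, 27.5]
grip_width: 0.0093
finger_force: 63.9
```

```bash
python3 -m handwheel '[{"dx":0,"dy":0,"dz":-0.1,"wx":0,"wy":0,"wz":0,"claw":0},{"dx":0,"dy":0,"dz":0,"wx":0,"wy":0,"wz":0,"claw":0}]' 100; python3 -c "
from h import *
print(monitor.observe()['qpos'])"
```

```text
clock: 18.5
position: [0.4665, -0.3493, 0.1045]
tool_rot: [3.141, -0.001, 1.524]
force: [-0.9, 4.4, 12.8]
grip_width: 0.0086
finger_force: 98.4
[ 0.22095966  0.67510423  0.46989684  1.83517448 -0.43724043  0.73522191
  0.88534597]
```

```bash
python3 -m handwheel '[{"dx":0,"dy":0,"dz":0,"wx":0,"wy":0,"wz":0.12,"claw":0},{"dx":0,"dy":0,"dz":0,"wx":0,"wy":0,"wz":0.12,"claw":0},{"dx":0,"dy":0,"dz":0,"wx":0,"wy":0,"wz":0.12,"claw":0},{"dx":0,"dy":0,"dz":0,"wx":0,"wy":0,"wz":0.12,"claw":0},{"dx":0,"dy":0,"dz":0,"wx":0,"wy":0,"wz":0,"claw":0}]'; python3 -c "
from h import *
o=monitor.observe();print(o['qpos'],o['moment'])"
```

```text
clock: 19.12
position: [0.4666, -0.3502, 0.1045]
tool_rot: [3.14, 0.0, 1.042]
force: [-0.1, -0.2, 11.5]
grip_width: 0.0087
finger_force: 98.2
[ 0.13942135  0.71157528  0.6004311   1.83870936 -0.5611036   0.76561418
  0.51388288] [-0.10563595  0.0806423   0.08778966]
```

```bash
python3 -m handwheel '[{"dx":0,"dy":0,"dz":0,"wx":0,"wy":0,"wz":0.14,"claw":0},{"dx":0,"dy":0,"dz":0,"wx":0,"wy":0,"wz":0.14,"claw":0},{"dx":0,"dy":0,"dz":0,"wx":0,"wy":0,"wz":0.14,"claw":0},{"dx":0,"dy":0,"dz":0,"wx":0,"wy":0,"wz":0.14,"claw":0},{"dx":0,"dy":0,"dz":0,"wx":0,"wy":0,"wz":0.14,"claw":0},{"dx":0,"dy":0,"dz":0,"wx":0,"wy":0,"wz":0.14,"claw":0},{"dx":0,"dy":0,"dz":0,"wx":0,"wy":0,"wz":0.14,"claw":0},{"dx":0,"dy":0,"dz":0,"wx":0,"wy":0,"wz":0,"claw":0}]'; python3 -c "
from h import *
o=monitor.observe();print(o['qpos'],o['moment'])"
```

```text
clock: 20.12
position: [0.4664, -0.3503, 0.1045]
tool_rot: [3.14, -0.001, 0.062]
force: [-1.3, -0.4, 12.2]
grip_width: 0.0084
finger_force: 98.8
[-0.00225732  0.81420764  0.85255217  1.84545632 -0.80108355  0.86611696
 -0.2572988 ] [-0.05004807  0.16968179  0.10942335]
```

```bash
for i in 1; do python3 -m handwheel '[{"dx":0,"dy":0,"dz":0,"wx":0,"wy":0,"wz":0.1,"claw":0},{"dx":0,"dy":0,"dz":0,"wx":0,"wy":0,"wz":0.1,"claw":0},{"dx":0,"dy":0,"dz":0,"wx":0,"wy":0,"wz":0.1,"claw":0},{"dx":0,"dy":0,"dz":0,"wx":0,"wy":0,"wz":0,"claw":0}]'; done; python3 -c "
from h import *
print(monitor.observe()['moment'])"
```

```text
clock: 20.62
position: [0.4664, -0.3504, 0.1045]
tool_rot: [3.141, -0.001, -0.238]
force: [-1.3, 0.1, 11.3]
grip_width: 0.0081
finger_force: 98.7
[-0.14600769  0.25246931  0.11746875]
```

```bash
python3 -m handwheel '[{"dx":0,"dy":0,"dz":0,"wx":0,"wy":0,"wz":0.08,"claw":0},{"dx":0,"dy":0,"dz":0,"wx":0,"wy":0,"wz":0,"claw":0}]'; python3 -c "
from h import *
print(monitor.observe()['moment'])"
```

```text
clock: 20.88
position: [0.4663, -0.3503, 0.1045]
tool_rot: [3.141, -0.001, -0.318]
force: [-0.4, -0.9, 11.1]
grip_width: 0.0087
finger_force: 98.6
[-0.12737202  0.3203723   0.09778509]
```

```bash
python3 -m handwheel '[{"dx":0,"dy":0,"dz":0,"wx":0,"wy":0,"wz":0.08,"claw":0},{"dx":0,"dy":0,"dz":0,"wx":0,"wy":0,"wz":0,"claw":0},{"dx":0,"dy":0,"dz":0,"wx":0,"wy":0,"wz":0,"claw":0}]'
python3 - <<'E'
from h import *
o=monitor.observe(); print(o['moment'],o['qpos'])
W=optics.grab_frame('wrist'); im=W['frame']; hsv=cv2.cvtColor(im,cv2.COLOR_BGR2HSV)
m=cv2.inRange(hsv,(0,140,60),(8,255,255))|cv2.inRange(hsv,(172,140,60),(180,255,255)); m[:180]=0;m[:,:200]=0;m[:,310:]=0
def mid(m):
    ys,xs=np.where(m>0); return [(v,xs[ys==v].mean().round(1)) for v in range(ys.min(),ys.max(),12)]
print(mid(m))
W7=np.load('w7.npy',allow_pickle=True).item(); hsv=cv2.cvtColor(W7['frame'],cv2.COLOR_BGR2HSV)
m=cv2.inRange(hsv,(0,140,60),(8,255,255))|cv2.inRange(hsv,(172,140,60),(180,255,255)); m[:180]=0;m[:,:200]=0;m[:,310:]=0; print(mid(m))
E
```

```text
clock: 21.25
position: [0.4662, -0.3504, 0.1045]
tool_rot: [3.141, -0.001, -0.396]
force: [-1.2, -1.6, 10.2]
grip_width: 0.009
finger_force: 98.5
[-0.28677328  0.40891245  0.13829231] [-0.05323941  0.87295888  0.95996687  1.84797586 -0.90079039  0.92800659
 -0.63100649]
[(219, np.float64(252.0)), (231, np.float64(251.5)), (243, np.float64(251.5)), (255, np.float64(251.0)), (267, np.float64(251.5)), (279, np.float64(251.5)), (291, np.float64(251.5)), (303, np.float64(251.5))]
[(219, np.float64(252.0)), (231, np.float64(251.5)), (243, np.float64(251.5)), (255, np.float64(251.5)), (267, np.float64(251.5)), (279, np.float64(252.0)), (291, np.float64(252.0)), (303, np.float64(252.0))]
```

```bash
python3 -m handwheel '[{"dx":0,"dy":0,"dz":0,"wx":0,"wy":0,"wz":0.06,"claw":0},{"dx":0,"dy":0,"dz":0,"wx":0,"wy":0,"wz":0,"claw":0},{"dx":0,"dy":0,"dz":0,"wx":0,"wy":0,"wz":0,"claw":0}]'
python3 - <<'E'
from h import *
o=monitor.observe(); print(o['moment'],o['joint_efforts'].round(3))
W=optics.grab_frame('wrist'); hsv=cv2.cvtColor(W['frame'],cv2.COLOR_BGR2HSV)
for W in (W,):
    m=cv2.inRange(hsv,(0,140,60),(8,255,255))|cv2.inRange(hsv,(172,140,60),(180,255,255)); m[:180]=0;m[:,:200]=0;m[:,310:]=0
    ys,xs=np.where(m>0); print([(v,xs[ys==v].mean().round(1)) for v in range(ys.min(),ys.max(),12)])
T=optics.grab_frame('top'); hsv=cv2.cvtColor(T['frame'],cv2.COLOR_BGR2HSV)
m=cv2.inRange(hsv,(20,130,80),(36,255,255)); m[:110]=0; m[160:]=0; m[:,:80]=0; m[:,270:]=0
for c in cv2.findContours(m,0,1)[0]:
    if cv2.contourArea(c)>100: r=cv2.minAreaRect(c); print('sign top',r,atz(T,*r[0],.264))
E
```

```text
clock: 21.68
position: [0.4664, -0.3505, 0.1045]
tool_rot: [3.141, -0.001, -0.456]
force: [-0.7, -1.3, 9.9]
grip_width: 0.0086
finger_force: 98.3
[-0.3785098   0.19056492  0.17483418] [ -0.779 -84.586  25.694 -19.223  -0.384   0.475  -0.214]
[(218, np.float64(252.0)), (230, np.float64(251.5)), (242, np.float64(251.5)), (254, np.float64(251.0)), (266, np.float64(251.5)), (278, np.float64(251.5)), (290, np.float64(251.5)), (302, np.float64(251.5)), (314, np.float64(251.5))]
sign top ((175.13055419921875, 137.95797729492188), (28.137537002563477, 56.408111572265625), 86.18592071533203) [0.63114225 0.19478221 0.264     ]
```

```bash
python3 -c "
from h import *
print(job_done())"
```

```text
the job is handed in; nothing more can be done
None
```

I handed the job in at about 21.8 s of the 66 s allowed. The sign hangs on the guard bar, let go. The key is pressed home in the inching lock and held turned to its stop at about 98 N grip. I inferred the stop from the hand's 1.98 rad turn and the rising torque, because the plug angle itself could not be read and the hand-in returned no verdict.

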